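Lock the jar in its tray with the friction-peg keeper

ROBOT

A 7-joint arm with a two-finger parallel gripper is mounted at the origin on the work surface. World frame = base frame: x ahead of the robot, y to its left, z up, the work surface at z = 0. Lengths are in m, angles in degrees, forces in N, time in s.
With the tool pointing down it reaches from about 0.425 to 0.875 m from the base axis. Payload 4.7 kg.
Tool frame: the origin (TCP) lies between the finger pads; the fingertips stand 8 mm ahead of it and the grasp point (between the pads) lies 11 mm behind it; z points along the fingers, y is the line along which they close (so a half turn about z gives the same grasp; the last joint's range is limited). The gripper opens to 87 mm and grips with 3 to 60 N. Pads are 19 mm wide; open, the fingers measure 117 mm over their backs; the gripper's body (75 mm by 190 mm) begins 51 mm behind the grasp point.
Start: joints at [-68.062, 18.392, -4.016, 83.108, 1.295, 78.541, -3.26], TCP at [0.234, 0.606, 0.231] pointing down, gripper open.
Joint ranges: [-163.93, 163.93], [-17.29, 119.83], [-79.2, 71.16], [3.27, 140.29], [-89.18, 269.18], [5.43, 117.66], [-154.24, 154.24]. Speed limits (degrees/s): [147.25, 147.25, 180, 180, 180, 180, 180].

INTERFACE

Orientations are given as [roll, pitch, yaw] about the fixed x, y, z axes, in that order (R = Rz(yaw) Ry(pitch) Rx(roll)).
In Python, from cell import env, viewer gives the robot as it stands. The module is installed in compiled form; this text tells all that it offers.
- The arm moves only by the tool arm_command, never from a script. Its argument "series" is a list of rows, each a list of 2 entries, a list of its own where there are three numbers: the shift along the tool's x, y, z in mm, then the turn about the tool's z in rad. A call has exactly 5 rows; each row is the pose to reach, as a shift and turn from the pose commanded when the call began, along the tool's axes at that moment; what a row does not reach only later rows make up. A row lasts 1/10 s, in which the tool goes at most 50 mm and 8.59 degrees, less where a joint would pass 70% of its speed; a pose out of reach is approached as far as the arm can. A call with a gripper value outside its range is refused whole. "grip" is the gripper command: -1 is fully open, 1 is shut, values between are in proportion, set as the call begins (left out, the last holds). The fingers move at their own pace and stop on an object; "grip_force" is the grip in N (left out, the last holds). Time passes only in rows, so rows that repeat a pose let the fingers close, or fill a call up. It gives the time, the measured TCP pose, the force, the opening and the grip force at its end, in the units of the state.
- env.get_obs(): the state, without advancing time (a new reading comes with each control period).
- viewer.read_camera(name): name is "scene" or "top"; returns (picture, depth): 420x560x3 uint8, blue, green, red; 420x560 float32, m along the optical axis (not along the pixel's ray), 0 where there is no reading.
- viewer.calibration(name): a dict with "K" (3x3 intrinsics, pixels), "T" (4x4, takes a point from camera to world coordinates). Camera axes: x right, y up, looking along -z (the intrinsics and any distortion apply to the point x, -y, -z); pixel columns grow to the right and rows downward; lengths in m; the calibration is good to about 2 mm. A picture is of the moment at which its call begins. calibration takes no time and is no camera call.
- env.sign_off(): hands the job in; it is judged then, once.
The state is a dict: "time_s": time; "qpos": joint angles; "joint_velocities": joint speeds; "effort": joint torques, N m; "tool_pos": TCP position; "tool_rot": TCP orientation; "force": force on the tool from outside, world axes, zero at the start; "wrist_torque": the same for the moment, N m; "grip_width": finger opening in m; "grasp_force": force on a finger pad.
Only numpy, scipy, OpenCV 4.12 (cv2) and the standard library are available. Lean on these libraries where they do the work, as an engineer would, in place of code of your own. Each camera call takes 0.05 s, during which the arm holds its last target. There are 200 camera calls.

TASK

Stand the empty glass jar with the steel lid upright in the square bay of the clear tray. Then swing the tray's keeper arm over the jar's lid by turning its wooden peg, pressing the peg down into its tapered socket as you turn until it is fully home, so that the arm stays there by itself when you let go. Leave the other things where they are.

Things in the scene. Friction and masses are not known exactly. Their poses are not given: they have to be found in the camera images.
- jar: Empty clear glass jar with a flat steel lid, standing upright: 100 mm tall, glass 62 mm in diameter, lid 64 mm in diameter and the top 14 mm of the height. About 0.19 kg. Origin: centre of its underside, z up.
- tray: Fixed clear plastic tray, 130 mm (its x) by 220 mm (its y), walls 45 mm high, floor 4 mm thick, yaw within 0.35 rad. Origin: centre of its underside, z up. Its +y half holds the square jar bay; in the other half, at x 0, y -60 mm, stands a round wooden socket post, 52 mm in diameter, 90 mm high, with a tapered hole holding the wooden peg.
- bay (a point): Centre of the bay's floor, 4 mm above the table, at x 0, y +60 mm of the tray; axes as the tray's. The bay is open at the top, 82 by 82 mm inside, its walls reach 41 mm above this point.
- peg_grip (a point): On the peg's vertical axis, in the middle of its upright wooden paddle: 60 mm long (x here), 14 mm thick (y here), gripped across the thickness from above. Paddle top is 21 mm above this point, a 44 mm round hub 28 mm below, the steel keeper arm 34 mm below, 20 mm wide and reaching 136 mm along +x here. Axes turn with the peg. Starts 162 mm above the table, 10 mm lower when home.
- keeper_pad (a point): Underside of the round rubber pad (32 mm across) under the keeper arm's free end, 120 mm from the peg's axis. Starts 118 mm above the table; with the peg home it is 108 mm up, 4 mm clear of the lid of a jar standing in the bay. The pad should end over the middle of the lid.
- keeper (a joint): Turn of peg and arm, 0 to 1.6 rad, counter-clockwise from above. 0: open (start), arm roughly along the tray's +x; 1.25: arm along the tray's +y, pad over the bay's centre. A hidden spring (0.03 to 0.065 N m) swings it back to 0 when let go unless the peg is wedged in its taper.
- plunge (a joint): Depth of the peg in m: 0 proud and loose (start), 0.010 fully home at its stop. It starts to slide at about 9 N, goes home with 14 to 18 N, and stays as deep as pressed. From 0.004 the taper bites: when home it takes 0.2 to 0.25 N m to turn and holds the arm; short of about 0.007 the arm slips back.
- tumbler: Bystander: plain steel tumbler, 135 mm tall, 74 mm across the top, no lid. Origin: centre of its underside.
- tin: Bystander: low aluminium tin, 74 mm in diameter, 48 mm tall. Origin: centre of its underside.
- headlamp: Bystander: black headlamp, about 64 by 85 by 49 mm. Origin: underside.
- opener: Bystander: flat stainless bottle opener, about 146 by 40 by 6 mm, lying. Origin: underside.
- carabiner_a: Bystander: purple carabiner, about 103 by 62 by 11 mm, lying. Origin: underside.
- carabiner_b: Bystander: a second such carabiner.
Mind the look-alikes: they are no part of the job. Leave any green or pink look-alike of the jar alone.

How it is judged (in metres and radians):
On the way, in this order (a step that is already met when the one before it is completed fails the run):
1. the jar stands upright in the bay while the keeper is still open (horizontal distance between jar and bay below 0.016 m and z of jar in the frame of bay below 0.006 m and angle between jar's own z axis and vertical below 0.1 rad and linear speed of jar below 0.02 m/s and value of joint keeper below 0.3 rad), for 0.2 s.
2. on its way (between 0.1 and 1.0 rad of turn) the peg is already pressed at least 3 mm into the taper (value of joint keeper between 0.1 and 1 rad and value of joint plunge above 0.003 m).
3. the pad is over the jar's lid and the peg is home (horizontal distance between keeper_pad and jar below 0.025 m and value of joint plunge above 0.008 m), for 0.2 s.
At the end, for the whole second after the job is handed in: The jar stands upright on the bay's floor (axis within 16 mm of its centre, which any jar standing in the bay meets), the keeper arm's pad is within 25 mm of the jar's axis seen from above, the peg is home (at least 8 of its 10 mm) and the arm stays there by itself (all of step 3 and horizontal distance between jar and bay below 0.016 m and z of jar in the frame of bay below 0.006 m and angle between jar's own z axis and vertical below 0.1 rad and linear speed of jar below 0.02 m/s and velocity of joint keeper between -0.05 and 0.05 rad/s); the robot touches nothing.
It fails at once if the jar is tipped over (angle between jar's own z axis and vertical above 0.8 rad).
It fails at once if a bystander is pushed more than 40 mm away (distance of any of tumbler, tin, headlamp, opener, carabiner_a, carabiner_b from where it was at the start of the episode above 0.04 m).
It also fails if it takes over 64 s, if anything falls off the work surface, if the arm or the gripper's body presses on something with over 40 N, if the wrist force passes 120 N, or if a joint passes its speed limit or range.

## Working session

There is one attempt and no reset: what is moved stays moved. The work goes in short steps, Python scripts to look and compute and a tool call to move; the robot and the scene stay as the last step left them, time stands still between calls to the robot, and variables do not carry over. Pictures are saved under pics/ and viewed, at most 10 in all, crops included, and the job is handed in when it is done.

Besides the shell and the picture viewer there is one more tool, called after ">>>" in YAML: its name, and indented under it one key for each argument. arm_command: Moves the arm, as the interface text tells. Its arguments: {"type":"object","properties":{"series":{"type":"array"},"grip":{"type":"number"},"grip_force":{"type":"number"}},"required":["series"]}

```bash
mkdir -p pics; cat > h.py <<'E'
import numpy as np, cv2
from cell import env, viewer
def snap(n,f):
    im,d=viewer.read_camera(n); cv2.imwrite(f'pics/{f}.png',im); np.save(f'pics/{f}.npy',d); return im,d
def ray(n,u,v):
    c=viewer.calibration(n);K=c['K'];T=c['T']
    p=np.array([(u-K[0,2])/K[0,0],-(v-K[1,2])/K[1,1],-1.0])
    return T[:3,3],T[:3,:3]@p
def at_z(n,u,v,z):
    o,r=ray(n,u,v); return o+r*(z-o[2])/r[2]
def at_d(n,u,v,d):
    o,r=ray(n,u,v); return o+r*d
def proj(n,P):
    c=viewer.calibration(n);K=c['K'];T=c['T']
    q=T[:3,:3].T@(np.array(P)-T[:3,3]); return K[0,0]*q[0]/-q[2]+K[0,2], -K[1,1]*q[1]/-q[2]+K[1,2]
E
python3 - <<'E'
from h import *
a,_=snap('top','t0');b,_=snap('scene','s0')
for n in('top','scene'):
    c=viewer.calibration(n);print({k:(np.round(v,3).tolist() if hasattr(v,'shape') else v) for k,v in c.items()})
print(env.get_obs())
E
```

```text
{'K': [[441.008, 0.0, 277.578], [0.0, 441.008, 208.539], [0.0, 0.0, 1.0]], 'T': [[-0.013, 0.998, -0.067, 0.462], [-1.0, -0.012, 0.01, 0.026], [0.009, 0.067, 0.998, 1.17], [0.0, 0.0, 0.0, 1.0]]}
{'K': [[486.457, 0.0, 281.291], [0.0, 486.457, 215.535], [0.0, 0.0, 1.0]], 'T': [[0.751, -0.39, 0.533, 1.138], [0.661, 0.433, -0.613, -0.624], [0.008, 0.812, 0.583, 0.76], [0.0, 0.0, 0.0, 1.0]]}
{'time_s': 0.1, 'qpos': array([-68.06168057,  18.43460136,  -4.01702607,  83.1684012 ,
         1.29713601,  78.53971515,  -3.26049033]), 'joint_velocities': array([ 0.01272056, -0.14276495,  0.04974226, -0.13816439, -0.10998047,
        0.03243886,  0.08303002]), 'effort': array([ 7.69553799e-05, -4.92568839e+01, -4.05747760e-01, -3.13397741e+01,
       -6.41536131e-02,  3.95338889e-02,  5.57315900e-05]), 'tool_pos': array([0.23419018, 0.60583306, 0.22956919]), 'tool_rot': array([-1.79902639e+02,  7.04271174e-03,  1.58872646e+02]), 'force': array([ 0.52802604,  0.53741132, -0.03742803]), 'wrist_torque': array([0.0008423 , 0.01719709, 0.02537578]), 'grasp_force': 0.0, 'grip_width': 0.08652936078035266}
```

View pics/t0.png

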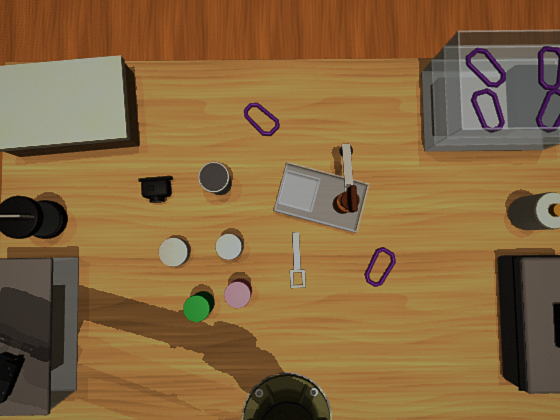

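View pics/s0.png

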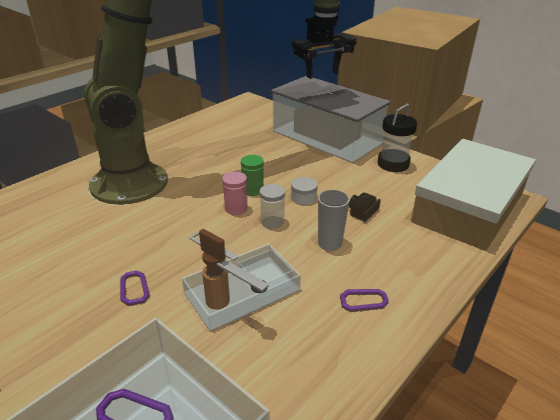

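Candidates for the jar in the top view are (229,246), (174,252), green (197,308) and pink (238,294). In the scene view the clear, steel-lidded one is (272,205), and (304,190) is low, so it is the tin. I'll check this with positions and a crop.

```bash
python3 - <<'E'
from h import *
t=cv2.imread('pics/t0.png');s=cv2.imread('pics/s0.png');d=np.load('pics/t0.npy');ds=np.load('pics/s0.npy')
for n,u,v in [('jar?',229,246),('tin?',174,252),('pink',238,294),('tumbler',215,178)]:
    w=d[v-2:v+3,u-2:u+3];print(n,w.min(),w.max(),at_d('top',u,v,np.median(w)))
for n,u,v in [('jarlid',273,192),('tinlid',304,185)]: print(n,at_d('scene',u,v,ds[v,u]))
print('socket/paddle d')
for u,v in[(351,198),(346,160),(348,180)]: print(u,v,at_d('top',u,v,d[v,u]))
c=lambda im,x,y,w,h,k:cv2.resize(im[y:y+h,x:x+w],None,fx=k,fy=k,interpolation=cv2.INTER_CUBIC)
A=c(t,205,130,185,140,4.3)
cv2.imwrite('pics/tc.png',A)
B=c(s,180,150,160,160,3.7);cv2.imwrite('pics/sc.png',B)
E
```

```text
jar? 1.0600281 1.0688714 [0.44400442 0.13369815 0.10179294]
tin? 1.1106169 1.1164528 [0.42980784 0.27788764 0.0490115 ]
pink 1.0517514 1.0619167 [0.32912411 0.11280122 0.10150486]
tumbler 1.0337417 1.0414454 [0.60457661 0.1621553  0.13765247]
jarlid [0.4513575  0.13251279 0.09849596]
tinlid [0.43882311 0.27324757 0.04834524]
socket/paddle d
351 198 [ 0.54977379 -0.14992801  0.17968735]
346 160 [ 0.64534903 -0.1490388   0.12962575]
348 180 [ 0.5967568  -0.15201052  0.13360932]
```

View pics/tc.png

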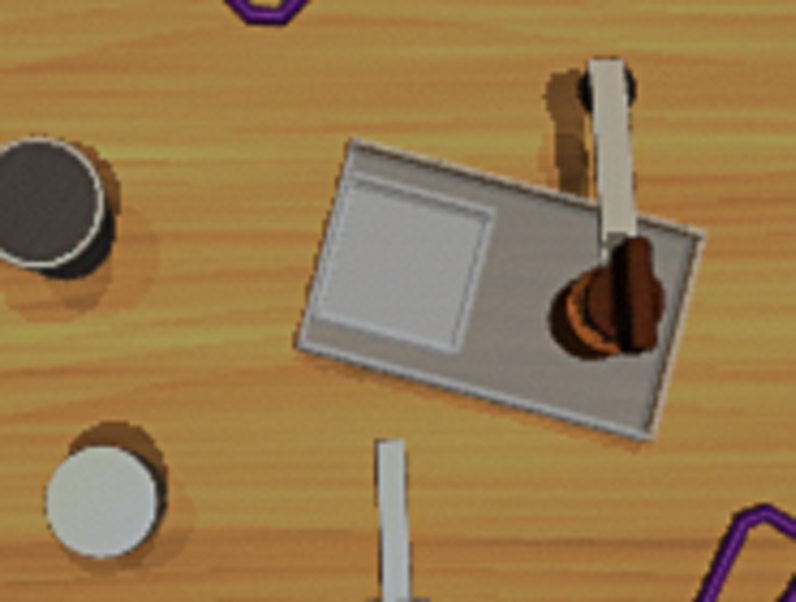

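View pics/sc.png

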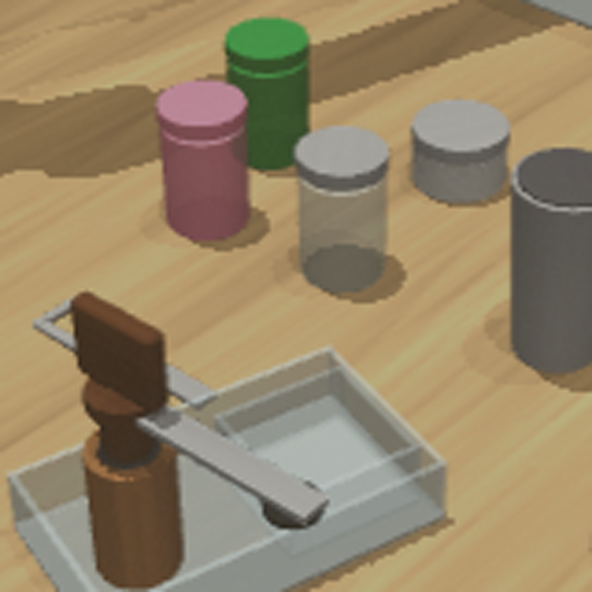

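The crops show the clear jar with a grey lid centred at top px (228.7,246.5). The tray rim corners are at crop px (350,140), (703,232), (652,438) and (297,348), the bay is in the left half, and the peg paddle spans crop px (636,238)-(638,350).

```bash
python3 - <<'E'
from h import *
px=lambda x,y:((x+.5)/4.3-.5+205,(y+.5)/4.3-.5+130)
w=lambda x,y,z:at_z('top',*px(x,y),z)
C=np.array([w(*p,.045) for p in[(350,140),(703,232),(652,438),(297,348)]])
print(C.round(4)); print([np.linalg.norm(C[i]-C[i-1]).round(4) for i in range(4)])
ctr=C.mean(0)[:2]
# tray +y toward bay (left)
yv=(C[0]+C[3]-C[1]-C[2])[:2];yv/=np.linalg.norm(yv)
xv=np.array([yv[1],-yv[0]])
yaw=np.arctan2(xv[1],xv[0]);print('ctr',ctr,'yaw',yaw)
print('bay',ctr+.06*yv,'post',ctr-.06*yv)
B=np.array([w(*p,.045) for p in[(358,180),(494,210),(458,352),(316,320)]]);print('bay rim',B.mean(0))
print('jar',w(102,501,.1))
# paddle top at z=.183
p=[w(638,238,.183),w(640,350,.183)];print('paddle',p,(p[0]+p[1])/2)
print('arm end',w(607,60,.131),'arm mid',w(618,200,.131))
# bay/jar refine with scene lid center
s=lambda x,y:((x+.5)/3.7-.5+180,(y+.5)/3.7-.5+150)
print('jar scene',at_z('scene',*s(342,157),.1))
d=np.load('pics/t0.npy');T=viewer.calibration('top')
vv,uu=np.mgrid[120:225,330:375]
P=np.array([at_d('top',u,v,d[v,u]) for u,v in zip(uu.ravel(),vv.ravel())])
Q=P[(P[:,2]>.172)&(P[:,2]<.195)];m=Q.mean(0);ew,ev=np.linalg.eigh(np.cov(Q[:,:2].T));print('paddle depth',len(Q),m,ev[:,1],np.sqrt(ew*12))
Q=P[(P[:,2]>.118)&(P[:,2]<.140)];m=Q.mean(0);ew,ev=np.linalg.eigh(np.cov(Q[:,:2].T));print('arm depth',len(Q),m,ev[:,1],np.sqrt(ew*12))
print(env.get_obs()['time_s'])
E
```

```text
[[ 0.6563 -0.0084  0.045 ]
 [ 0.5985 -0.2188  0.045 ]
 [ 0.4758 -0.1852  0.045 ]
 [ 0.5319  0.0248  0.045 ]]
[np.float64(0.1288), np.float64(0.2182), np.float64(0.1271), np.float64(0.2174)]
ctr [ 0.56563604 -0.0968888 ] yaw -0.26469905502253543
bay [ 0.58133317 -0.03897853] post [ 0.54993891 -0.15479908]
bay rim [ 0.58052751 -0.04108758  0.045     ]
jar [0.44368725 0.13548024 0.1       ]
paddle [array([ 0.57892643, -0.15453339,  0.183     ]), array([ 0.5200824 , -0.15415969,  0.183     ])] [ 0.54950442 -0.15434654  0.183     ]
arm end [ 0.68472826 -0.1491934   0.131     ] arm mid [ 0.6063493  -0.15347758  0.131     ]
jar scene [0.45140183 0.12900514 0.1       ]Traceback (most recent call last):
  File "<stdin>", line 22, in <module>
  File "h.py", line 12, in at_d
    o,r=ray(n,u,v); return o+r*d
        ~~~^^^^^^^
  File "h.py", line 6, in ray
    c=viewer.calibration(n);K=c['K'];T=c['T']
ValueError: time passes only in moves, steps and waits
```

>>> arm_command:
  series:
    - [[-30,-30,0],0.14]
    - [[-64,-64,0],0.28]
    - [[-98,-98,0],0.42]
    - [[-132,-132,0],0.56]
    - [[-165,-165,0],0.7]
  grip: -1

```text
time_s: 0.6
tool_pos: [0.3293, 0.3907, 0.2302]
tool_rot: [-180.0, 0.0, 118.4]
force: [0.9, 0.1, 0.4]
grip_width: 0.0867
grasp_force: 0.0
```

>>> arm_command:
  series:
    - [[-48,-4,0],0.14]
    - [[-96,-8,0],0.28]
    - [[-144,-12,0],0.42]
    - [[-192,-16,0],0.56]
    - [[-240,-20,0],0.7]

```text
time_s: 1.1
tool_pos: [0.4269, 0.171, 0.2304]
tool_rot: [-180.0, -0.0, 78.3]
force: [0.4, 0.7, 0.0]
grip_width: 0.0868
grasp_force: 0.0
```

```bash
python3 - <<'E'
from h import *
o=env.get_obs();print(o['tool_pos'],o['tool_rot'],o['time_s'])
E
```

```text
[0.42692194 0.17096116 0.23042658] [-1.79993934e+02 -2.22609633e-02  7.83390279e+01] 1.1
```

>>> arm_command:
  series:
    - [[-17,13,20],0.03]
    - [[-35,25,45],0.067]
    - [[-35,25,75],0.067]
    - [[-35,25,100],0.067]
    - [[-35,25,100],0.067]

```text
time_s: 1.6
tool_pos: [0.4415, 0.1323, 0.1272]
tool_rot: [-179.7, 0.3, 74.8]
force: [0.3, -0.6, 0.2]
grip_width: 0.087
grasp_force: 0.0
```

```bash
python3 - <<'E'
from h import *
a,_=snap('top','t1');b,_=snap('scene','s1')
A=cv2.resize(a[190:310,150:310],None,fx=2.5,fy=2.5,interpolation=3);B=cv2.resize(b[120:240,190:350],None,fx=2.5,fy=2.5,interpolation=3)
cv2.imwrite('pics/c1.png',np.hstack([A,B]))
o=env.get_obs();print(o['tool_pos'],o['tool_rot'],o['time_s'])
g=o['tool_pos']+[0,0,-.008]
print(proj('scene',g),proj('scene',[*o['tool_pos'][:2],.1]))
E
```

```text
[0.4442073  0.13365568 0.13073427] [-1.79973103e+02  3.39219261e-02  7.48234301e+01] 1.7
(np.float64(271.1535407785567), np.float64(182.54170604122817)) (np.float64(271.1886675026539), np.float64(190.27084156624426))
```

View pics/c1.png

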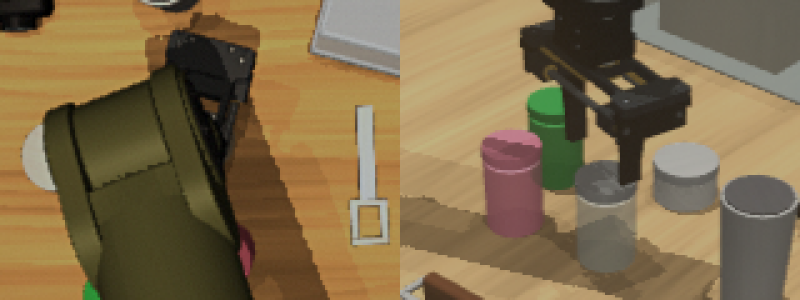

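The fingers straddle the jar lid (scene crop about (607,182)), with tips at (573,138) and (628,183). I'll descend and close.

>>> arm_command:
  series:
    - [[1,2,5],0]
    - [[1,3,15],0]
    - [[1,3,28],0]
    - [[1,3,42],0]
    - [[1,3,49],0]

```text
time_s: 2.2
tool_pos: [0.4466, 0.1335, 0.0799]
tool_rot: [-179.9, 0.1, 74.8]
force: [0.5, -0.3, -0.3]
grip_width: 0.0873
grasp_force: 0.0
```

>>> arm_command:
  series:
    - [[0,0,0],0]
    - [[0,0,0],0]
    - [[0,0,0],0]
    - [[0,0,0],0]
    - [[0,0,0],0]
  grip: 1
  grip_force: 15

```text
time_s: 2.7
tool_pos: [0.4476, 0.1341, 0.0821]
tool_rot: [180.0, -0.0, 74.8]
force: [-2.3, 0.6, 2.7]
grip_width: 0.0633
grasp_force: 15.0
```

>>> arm_command:
  series:
    - [[0,0,-15],0]
    - [[0,0,-35],0]
    - [[0,0,-60],0]
    - [[0,0,-82],0]
    - [[0,0,-90],0]

```text
time_s: 3.2
tool_pos: [0.4488, 0.1342, 0.1736]
tool_rot: [179.8, -0.2, 74.8]
force: [0.9, 0.9, -2.2]
grip_width: 0.0634
grasp_force: 15.0
```

>>> arm_command:
  series:
    - [[-15,20,0],0]
    - [[-45,60,0],0]
    - [[-77,102,0],0]
    - [[-107,143,0],0]
    - [[-133,177,0],0]

```text
time_s: 3.7
tool_pos: [0.5843, -0.0428, 0.1707]
tool_rot: [-180.0, 0.0, 74.8]
force: [0.2, 1.4, -1.7]
grip_width: 0.0633
grasp_force: 15.0
```

>>> arm_command:
  series:
    - [[0,0,10],0]
    - [[0,0,22],0]
    - [[0,0,32],0]
    - [[0,0,32],0]
    - [[0,0,32],0]

```text
time_s: 4.2
tool_pos: [0.583, -0.0395, 0.1392]
tool_rot: [-180.0, -0.0, 74.9]
force: [-0.4, 0.3, -2.2]
grip_width: 0.0633
grasp_force: 15.0
```

```bash
python3 - <<'E'
from h import *
a,_=snap('top','t2');b,_=snap('scene','s2')
A=cv2.resize(a[145:245,260:385],None,fx=3,fy=3,interpolation=3);B=cv2.resize(b[170:340,170:320],None,fx=3,fy=3,interpolation=3)
H=np.zeros((510,825,3),np.uint8);H[:300,:375]=A;H[:,375:]=B
cv2.imwrite('pics/c2.png',H[:,:800])
o=env.get_obs();print(o['tool_pos'],o['tool_rot'],o['time_s'],o['grip_width'])
E
```

```text
[ 0.58372093 -0.03998357  0.14015626] [ 1.79947249e+02 -4.88930968e-02  7.48968833e+01] 4.3 0.06323173231667346
```

View pics/c2.png

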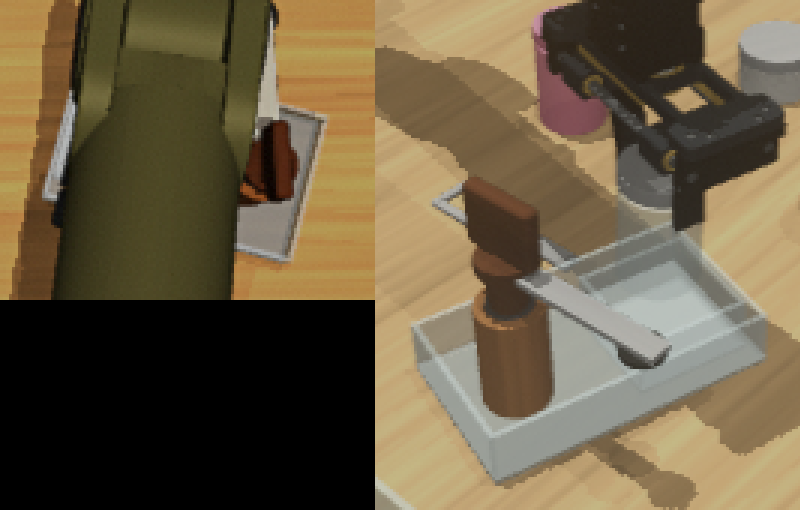

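```bash
python3 - <<'E'
from h import *
px=lambda x,y:((x-375+.5)/3-.5+170,(y+.5)/3-.5+170)
C=np.array([at_z('scene',*px(*p),.045) for p in[(683,226),(765,312),(490,436),(415,326)]])
print(C.round(4),[np.linalg.norm(C[i]-C[i-1]).round(4) for i in range(4)])
ctr=C.mean(0)[:2];yv=(C[0]+C[1]-C[2]-C[3])[:2];yv/=np.linalg.norm(yv)
print(ctr,np.arctan2(-yv[0],yv[1]),'bay',ctr+.06*yv,'post',ctr-.06*yv)
L=at_z('scene',*px(660,181),.158);print('lid',L)
inv=lambda p:(375+(p[0]-170+.5)*3-.5,(p[1]-170+.5)*3-.5)
print('pred lid',inv(proj('scene',[.5837,-.04,.158])),'sides',[inv(proj('scene',[.5837+s*.751*.032,-.04+s*.661*.032,.151])) for s in(-1,1)])
print('body L/R at z.1',[inv(proj('scene',[.5837+s*.751*.031,-.04+s*.661*.031,.1])) for s in(-1,1)])
print('base', inv(proj('scene',[.5837,-.04,.058])))
print(env.get_obs()['time_s'])
E
```

```text
[[ 0.5465  0.0249  0.045 ]
 [ 0.6562 -0.0081  0.045 ]
 [ 0.5983 -0.2197  0.045 ]
 [ 0.4804 -0.1853  0.045 ]] [np.float64(0.2204), np.float64(0.1146), np.float64(0.2193), np.float64(0.1229)]
[ 0.57035197 -0.0970551 ] -0.2858873786385641 bay [ 0.5872725  -0.03949039] post [ 0.55343143 -0.15461981]
lid [ 0.59591118 -0.05237327  0.158     ]
pred lid (np.float64(659.2564375886387), np.float64(165.66954772388277)) sides [(np.float64(613.0258398155515), np.float64(173.48222751793998)), (np.float64(705.7146278827975), np.float64(174.08861512435593))]
body L/R at z.1 [(np.float64(616.6146970812786), np.float64(230.7117871328724)), (np.float64(703.833596199337), np.float64(231.2655776202899))]
base (np.float64(660.8972299994201), np.float64(275.6923544068279))
4.3
```

>>> arm_command:
  series:
    - [[1,-2,5],0]
    - [[1,-2,18],0]
    - [[1,-2,32],0]
    - [[1,-2,43],0]
    - [[1,-2,48],0]

```text
time_s: 4.8
tool_pos: [0.5805, -0.0393, 0.0893]
tool_rot: [-179.8, 0.1, 74.8]
force: [-0.6, 0.4, -1.9]
grip_width: 0.0634
grasp_force: 15.0
```

>>> arm_command:
  series:
    - [[0,0,1],0]
    - [[0,0,2.5],0]
    - [[0,0,4],0]
    - [[0,0,5],0]
    - [[0,0,5],0]

```text
time_s: 5.3
tool_pos: [0.582, -0.0393, 0.0867]
tool_rot: [180.0, -0.0, 74.8]
force: [0.5, 0.1, -1.7]
grip_width: 0.0637
grasp_force: 15.0
```

>>> arm_command:
  series:
    - [[0,0,0.5],0]
    - [[0,0,1],0]
    - [[0,0,1],0]
    - [[0,0,1],0]
    - [[0,0,1],0]

```text
time_s: 5.8
tool_pos: [0.5821, -0.0395, 0.0862]
tool_rot: [180.0, -0.0, 74.8]
force: [-2.4, -0.1, 5.7]
grip_width: 0.0632
grasp_force: 14.9
```

>>> arm_command:
  series:
    - [[0,0,0],0]
    - [[0,0,0],0]
    - [[0,0,0],0]
    - [[0,0,0],0]
    - [[0,0,0],0]
  grip: -1

```text
time_s: 6.3
tool_pos: [0.5819, -0.0393, 0.0854]
tool_rot: [180.0, -0.0, 74.8]
force: [0.8, -0.2, -1.0]
grip_width: 0.0858
grasp_force: 0.0
```

>>> arm_command:
  series:
    - [[0,0,-5],0]
    - [[0,0,-25],0]
    - [[0,0,-65],0]
    - [[0,0,-112],0]
    - [[0,0,-150],0]

```text
time_s: 6.8
tool_pos: [0.5822, -0.0397, 0.2385]
tool_rot: [179.9, -0.0, 74.8]
force: [0.8, -1.1, 0.0]
grip_width: 0.087
grasp_force: 0.0
```

>>> arm_command:
  series:
    - [[-15,0,0],0.14]
    - [[-45,0,0],0.28]
    - [[-75,0,0],0.42]
    - [[-105,-1,0],0.56]
    - [[-119,-1,0],0.7]

```text
time_s: 7.3
tool_pos: [0.5485, -0.1577, 0.2363]
tool_rot: [179.9, -0.0, 34.1]
force: [-0.1, -0.3, -0.5]
grip_width: 0.0871
grasp_force: 0.0
```

>>> arm_command:
  series:
    - [[0,0,0],0.14]
    - [[0,0,0],0.28]
    - [[0,0,0],0.42]
    - [[0,0,0],0.55]
    - [[0,0,0],0.55]

```text
time_s: 7.8
tool_pos: [0.5497, -0.1541, 0.2359]
tool_rot: [-180.0, -0.0, 3.2]
force: [-0.6, 0.7, 0.2]
grip_width: 0.0867
grasp_force: 0.0
```

```bash
python3 - <<'E'
from h import *
a,_=snap('top','t3');b,_=snap('scene','s3')
A=cv2.resize(a[130:245,260:385],None,fx=3,fy=3,interpolation=3);B=cv2.resize(b[150:340,170:311],None,fx=3,fy=3,interpolation=3)
H=np.zeros((570,798,3),np.uint8);H[:345,:375]=A;H[:,375:]=B
cv2.imwrite('pics/c3.png',H)
o=env.get_obs();print(o['tool_pos'],o['tool_rot'],o['time_s'],o['qpos'])
inv=lambda p:(375+(p[0]-170+.5)*3-.5,(p[1]-150+.5)*3-.5)
print('paddle top pred',[inv(proj('scene',p)) for p in([.58,-.153,.183],[.52,-.156,.183],[.55,-.1545,.183])])
print('lid pred',inv(proj('scene',[.582,-.0395,.104])))
E
```

```text
[ 0.54975199 -0.1539314   0.23582143] [-1.79994563e+02 -2.37205203e-02  3.37896771e+00] 7.9 [-27.8307248   10.46332361  46.38319094  95.73797395  -7.76595947
  77.09699679 -66.80691717]
paddle top pred [(np.float64(532.5823048196189), np.float64(271.24201709142926)), (np.float64(466.14149000997077), np.float64(235.01638618920808)), (np.float64(498.8278294480413), np.float64(252.83801091522375))]
lid pred (np.float64(658.8922564196088), np.float64(285.27782458399025))
```

View pics/c3.png

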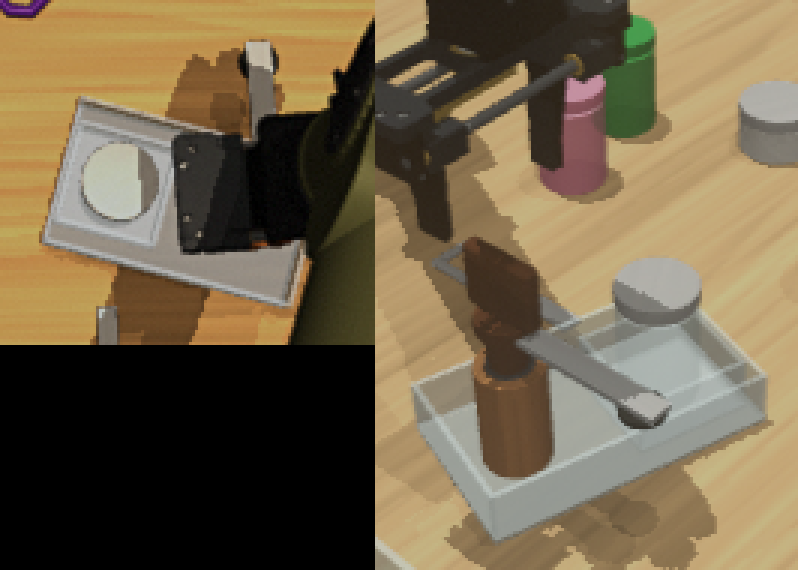

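The jar stands in the bay (scene lid at (657,287), 2 px from the prediction). The open gripper is above the paddle, whose top is near (503,254). I'll descend and grip.

>>> arm_command:
  series:
    - [[0,0,15],0]
    - [[0,0,38],0]
    - [[0,0,60],0]
    - [[0,0,78],0]
    - [[0,0,84],0]

```text
time_s: 8.4
tool_pos: [0.5479, -0.1535, 0.1486]
tool_rot: [-180.0, 0.2, 3.3]
force: [-0.8, -0.2, -0.3]
grip_width: 0.0869
grasp_force: 0.0
```

>>> arm_command:
  series:
    - [[0,0,0],0]
    - [[0,0,0],0]
    - [[0,0,0],0]
    - [[0,0,0],0]
    - [[0,0,0],0]
  grip: 0.3
  grip_force: 10

```text
time_s: 8.9
tool_pos: [0.5501, -0.154, 0.1522]
tool_rot: [180.0, -0.1, 3.2]
force: [-0.2, 0.4, 0.6]
grip_width: 0.0548
grasp_force: 0.0
```

>>> arm_command:
  series:
    - [[0,0,0],0]
    - [[0,0,0],0]
    - [[0,0,0],0]
    - [[0,0,0],0]
    - [[0,0,0],0]
  grip: 1
  grip_force: 10

```text
time_s: 9.4
tool_pos: [0.5497, -0.1543, 0.1516]
tool_rot: [180.0, -0.0, 3.2]
force: [2.1, -8.0, -0.5]
grip_width: 0.015
grasp_force: 4.9
```

>>> arm_command:
  series:
    - [[0,0.5,0],0]
    - [[0,1,0],0]
    - [[0,1,0],0]
    - [[0,1,0],0]
    - [[0,1,0],0]
  grip_force: 30

```text
time_s: 9.9
tool_pos: [0.5498, -0.155, 0.1516]
tool_rot: [-180.0, -0.0, 3.2]
force: [-0.9, -0.6, -0.5]
grip_width: 0.0139
grasp_force: 30.0
```

>>> arm_command:
  series:
    - [[0,0,0],-0.06]
    - [[0,0,1],-0.14]
    - [[0,0,2],-0.22]
    - [[0,0,3],-0.3]
    - [[0,0,4],-0.36]
  grip_force: 40

```text
time_s: 10.4
tool_pos: [0.55, -0.1553, 0.1492]
tool_rot: [-180.0, -0.0, 24.0]
force: [-3.0, 0.5, 9.5]
grip_width: 0.0137
grasp_force: 40.0
```

>>> arm_command:
  series:
    - [[0,0,1],-0.04]
    - [[0,0,2],-0.08]
    - [[0,0,2.5],-0.12]
    - [[0,0,3],-0.18]
    - [[0,0,3],-0.24]

```text
time_s: 10.9
tool_pos: [0.55, -0.1555, 0.1462]
tool_rot: [180.0, -0.0, 37.7]
force: [-2.1, -0.5, 8.5]
grip_width: 0.0137
grasp_force: 40.0
```

>>> arm_command:
  series:
    - [[0,0,0.5],-0.1]
    - [[0,0,0.5],-0.2]
    - [[0,0,1],-0.3]
    - [[0,0,1],-0.38]
    - [[0,0,1],-0.38]

```text
time_s: 11.4
tool_pos: [0.5504, -0.1558, 0.1455]
tool_rot: [179.9, -0.0, 59.4]
force: [-1.9, -2.0, 8.3]
grip_width: 0.0137
grasp_force: 40.0
```

>>> arm_command:
  series:
    - [[0,0,0],-0.1]
    - [[0,0,0],-0.2]
    - [[0,0,0],-0.27]
    - [[0,0,0],-0.27]
    - [[0,0,0],-0.27]

```text
time_s: 11.9
tool_pos: [0.5506, -0.1559, 0.1455]
tool_rot: [179.9, -0.0, 74.8]
force: [-0.8, -1.3, 8.6]
grip_width: 0.0141
grasp_force: 40.0
```

>>> arm_command:
  series:
    - [[0,0,1],0]
    - [[0,0,2],0]
    - [[0,0,3],0]
    - [[0,0,4],0]
    - [[0,0,5],0]
  grip_force: 50

```text
time_s: 12.4
tool_pos: [0.5506, -0.1559, 0.1414]
tool_rot: [179.9, -0.0, 74.8]
force: [-4.9, -0.7, 20.3]
grip_width: 0.0144
grasp_force: 50.0
```

>>> arm_command:
  series:
    - [[0,0,0.5],0]
    - [[0,0,1],0]
    - [[0,0,1.5],0]
    - [[0,0,1.5],0]
    - [[0,0,1.5],0]

```text
time_s: 12.9
tool_pos: [0.5507, -0.1559, 0.1414]
tool_rot: [179.9, -0.1, 74.8]
force: [-7.0, 0.1, 22.6]
grip_width: 0.0136
grasp_force: 50.0
```

>>> arm_command:
  series:
    - [[0,0,-2],0]
    - [[0,0,-3.5],0]
    - [[0,0,-5],0]
    - [[0,0,-5],0]
    - [[0,0,-5],0]

```text
time_s: 13.4
tool_pos: [0.5505, -0.1558, 0.1417]
tool_rot: [179.9, 0.1, 74.8]
force: [3.3, -3.5, -2.4]
grip_width: 0.0136
grasp_force: 50.0
```

>>> arm_command:
  series:
    - [[0,0,0],0]
    - [[0,0,0],0]
    - [[0,0,0],0]
    - [[0,0,0],0]
    - [[0,0,0],0]
  grip: -1

```text
time_s: 13.9
tool_pos: [0.5496, -0.1547, 0.142]
tool_rot: [-180.0, -0.0, 74.8]
force: [0.3, 0.2, -0.3]
grip_width: 0.0456
grasp_force: 0.0
```

>>> arm_command:
  series:
    - [[0,0,-10],0]
    - [[0,0,-40],0]
    - [[0,0,-80],0]
    - [[0,0,-120],0]
    - [[0,0,-140],0]

```text
time_s: 14.4
tool_pos: [0.551, -0.1556, 0.2869]
tool_rot: [179.7, -0.1, 74.8]
force: [-0.5, -0.3, -0.0]
grip_width: 0.0837
grasp_force: 0.0
```

>>> arm_command:
  series:
    - [[-10,0,0],0]
    - [[-45,0,0],0]
    - [[-85,0,0],0]
    - [[-120,0,0],0]
    - [[-140,0,0],0]

```text
time_s: 14.9
tool_pos: [0.5105, -0.2941, 0.2817]
tool_rot: [-179.9, 0.1, 74.5]
force: [-0.5, -0.4, 0.7]
grip_width: 0.0868
grasp_force: 0.0
```

```bash
python3 - <<'E'
from h import *
a,_=snap('top','t4');b,_=snap('scene','s4')
A=cv2.resize(a[130:245,260:385],None,fx=3,fy=3,interpolation=3);B=cv2.resize(b[150:340,170:311],None,fx=3,fy=3,interpolation=3)
H=np.zeros((570,798,3),np.uint8);H[:345,:375]=A;H[:,375:]=B
cv2.imwrite('pics/c4.png',H)
o=env.get_obs();print(o['tool_pos'],o['tool_rot'],o['time_s'],o['force'])
E
```

```text
[ 0.51022853 -0.29460085  0.28173711] [-1.79937824e+02  1.19419415e-01  7.43907562e+01] 15.0 [-0.3509738  -0.06104954 -0.2296763 ]
```

View pics/c4.png

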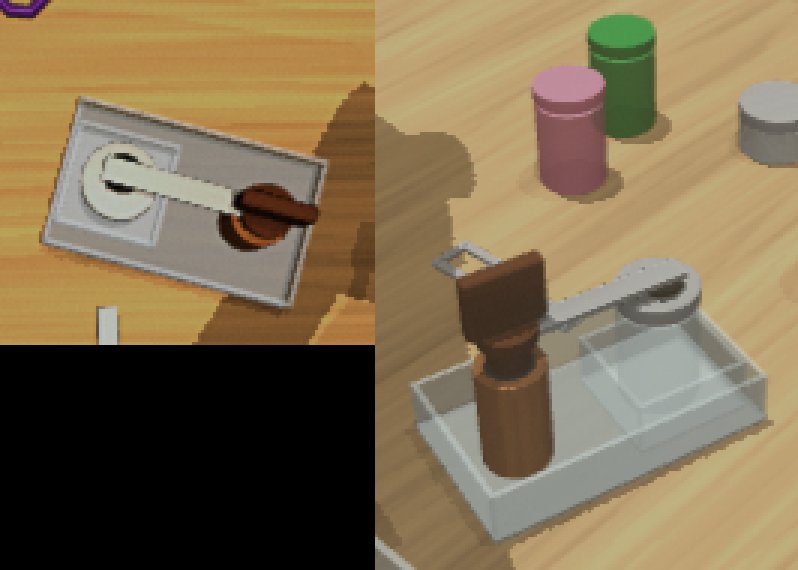

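The pad (top crop about (122,172)) sits over the lid (centre about (119,181)), roughly 7 mm off. The peg is home and the arm is holding by itself with the gripper clear, so I'm handing in.

```bash
python3 -c "
from cell import env
print(env.sign_off())"
```

```text
the job is handed in; nothing more can be done
None
```

I stood the jar upright in the bay, pressed the peg fully home and left the keeper arm holding by itself over the lid, its pad about 7 mm off centre; the job is handed in, but sign-off returned no verdict.

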